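Lock a relief plate on the print bed with the square key

ROBOT

A 6-joint arm with a two-finger parallel gripper is mounted at the origin on the work surface. World frame = base frame: x ahead of the robot, y to its left, z up, the work surface at z = 0. Lengths are in mm, angles in degrees, forces in N, time in s.
With the tool pointing down it reaches from about 300 to 850 mm from the base axis. Payload 4.2 kg.
Tool frame: the origin (TCP) lies on the mounting face of the last link; the fingertips stand 191 mm ahead of it and the grasp point (between the pads) lies 172 mm ahead of it; z points along the fingers, y is the direction in which the jaws open and shut (so a half turn about z gives the same grasp; the last joint's range is limited). The gripper opens to 91 mm and grips with 3 to 60 N. Pads are 32 mm wide; open, the fingers measure 118 mm over their backs; the gripper's body (76 mm by 178 mm) begins 60 mm behind the grasp point.
Start: joints at [-67.323, 18.312, 89.639, -0, 72.044, -1.146], TCP at [232.253, -526.005, 404.776] pointing down, gripper open.
Joint ranges: [-177.97, 177.97], [-48.28, 115.42], [12.27, 149.76], [-77.06, 257.06], [2.81, 150.46], [-146.56, 146.56]. Speed limits (degrees/s): [147.25, 147.25, 180, 180, 180, 180].

INTERFACE

Orientations are given as [roll, pitch, yaw] about the fixed x, y, z axes, in that order (R = Rz(yaw) Ry(pitch) Rx(roll)).
In Python, from workcell import env gives the robot as it stands.
- The arm moves only by the shell command python3 -m handwheel 'ROWS' [FORCE]. ROWS is JSON, a list of rows, each an object with "gripper": the opening in per cent of the stroke, from 0 (shut) to 100 (fully open); "travel": the shift along the tool's x, y, z in m, a list of three; "twist": the turn about the tool's z in rad. In form: [{"gripper": gripper, "travel": [x, y, z], "twist": twist}, ...]. A call has 1 to 5 rows; each row shifts and turns the commanded pose from where the row before left it, along the tool's axes as they then stand; what a row does not reach is not made up. A row lasts 1/12 s, in which the tool goes at most 41.7 mm and 7.16 degrees, less where a joint would pass 70% of its speed; a pose out of reach is approached as far as the arm can. A call with a gripper value outside its range is refused whole. The fingers move at their own pace and stop on an object; FORCE is the grip in N (left out, the last holds). Time passes only in rows, so rows that do not move let the fingers close. It gives the time, the measured TCP pose, the force and the opening at its end, in the units of the state.
- env.state(): the state, without advancing time (a new reading comes with each control period).
- env.grab_frame(name): name is "side" or "top" or "wrist"; returns a dict with "frame" (384x512x3 uint8, red, green, blue), "intrinsics" (3x3 intrinsics, pixels), "extrinsics" (4x4, takes a point from camera to world coordinates). Camera axes: x right, y down, z forward; pixel columns grow to the right and rows downward; lengths in mm; the calibration is good to about 2 mm. The wrist camera is an equidistant fisheye: a pixel r from the principal point sees the ray r / f radians off the axis. A picture is of the moment at which its call begins. There is no depth.
- env.job_done(): hands the job in, once; it reports no verdict.
Trained networks look in the newest picture that a camera, given by its name, has taken for a name from the list of things; names that differ only in an ending like _2 or _b are one class to them, and where a whole thing is asked for, a point or a joint stands for the part that bears it (a point fixed in the world has none). Each returns a list of dicts, best first, with "confidence" (0 to 1); they miss things now and then, are a little off and sometimes report something else, mostly with a low value. They report only what shows in the picture. A call takes as long as a camera call.
- env.trace(camera, thing): "pixels" (384x512 bool, what is visible of it) and "uv" ([column, row] in pixels, amid what is visible of it).
- env.pinpoint(camera, thing): "uv" ([column, row] in pixels: a listed point, or the origin of a listed thing).
The state is a dict: "time_s": time; "qpos": joint angles; "qvel": joint speeds; "effort": joint torques, N m; "ee_pos": TCP position; "ee_rot": TCP orientation; "force": force on the tool from outside, world axes, zero at the start; "torque": the same for the moment, N m; "gripper_width": finger opening in mm.
Only numpy, scipy, OpenCV 4.12 (cv2) and the standard library are available. Lean on these libraries where they do the work, as an engineer would, in place of code of your own. Each camera call takes 0.05 s, during which the arm holds its last target. There are 200 camera calls.

TASK

Clamp the relief plate for printing. First stand the closed ink jar that is on the plate upright on the round cork mat; then take the red-handled square key from the wooden rack, press it on the print bed's socket and turn it little by little until its square drops fully home, and with the key turn the yellow clamp arm clockwise all the way to its stop. Leave the key standing in the socket, and do not disturb the other things or push the clamp arm with the robot.

Things in the scene. Friction and masses are not known exactly. Their poses are not given: they have to be found in the camera images.
- bed: Grey print bed, fixed block 220 x 180 x 30 mm (x, y, z), origin at the centre of its underside on the table. A black relief plate 205 x 85 x 6 mm lies fixed on it, centred at its own x = 0, y = -37.5 mm, upper face 36 mm above the table. The clamp spindle stands on it at its own x = 0, y = +45 mm.
- socket_mouth (a point): On the spindle's axis, mid-mouth of the socket, 86 mm above the table. The socket is a 56 mm square steel block with a square recess 35 mm wide, 34 mm deep, open upwards. This point belongs to the bed (bed's axes): the ANGLE OF THE SQUARE is NOT reported and may be anything (it repeats every 90 degrees). The square turns with the spindle.
- spindle (a joint): Clamp spindle angle, rad, growing clockwise seen from above. 0 = clamp arm along the bed's +x; 1.3 = its stop, arm across the relief plate, clamped. Starts between 0 and 0.2. It turns stiffly (0.25 N m of friction) and stays where left; light pressing and twisting with the key (under about 10 N) before it drops in does not turn it.
- clamp_tip (a point): Upper face of the tip of the yellow clamp arm, 110 mm from the spindle axis, 50 mm above the table; its x axis points outwards along the arm. The arm, fixed to the spindle, reaches 123 mm from the axis, is 26 mm wide and lies 40 to 50 mm above the table. It swings 4 mm above the relief plate, through the place where the jar stands at the start.
- jar_center (a point): Closed blue ink jar with black lid, diameter 56 mm, height 78 mm, 0.3 kg; this point is at its centre, 39 mm above its underside. It starts upright on the relief plate.
- mat_top (a point): Round cork mat on the table, fixed, diameter 120 mm, 6 mm thick; centre of its upper face.
- key_center (a point): Red-handled square key, 0.4 kg, upright in a rack hole, hanging by its collar, any yaw. Point on its axis 61.5 mm above its lower end; z up; x, y square to its flats. From below: round steel nose, diameter 28, bevelled, to 10 mm; steel square 30 x 30 to 55; round collar, diameter 56, to 61; red square handle 30 x 30 to 123 mm, flats parallel to the steel square's.
- key_nose (a point): Centre of the key's lower end. The nose enters the recess at any angle; until the squares agree (within about 7 degrees) the key rests 10 mm deep on the mouth, then it drops 24 mm further, nose on the recess floor.
- rack: Wooden rack, fixed block 150 x 150 x 70 mm, origin at the centre of its underside; four round holes of diameter 46 mm, 62 mm deep, at its own x, y = +-36 mm. The key stands in one of them, the three tubes in the others; which is where varies.
- tube_green_center (a point): Closed green paint tube with white cap, diameter 41 mm, height 126 mm, upright in the rack with its top 134 mm above the table; point at its centre. Leave it alone.
- tube_violet_center (a point): Closed blue paint tube with white cap, diameter 41 mm, height 126 mm, upright in the rack with its top 134 mm above the table; point at its centre. Leave it alone.
- tube_amber_center (a point): Closed orange paint tube with white cap, diameter 41 mm, height 126 mm, upright in the rack with its top 134 mm above the table; point at its centre. Leave it alone.
- cup_violet_center (a point): White plastic paint cup (blue inside), mouth diameter 80 mm, height 65 mm, on the table; point at its centre. Leave it alone.
- cup_green_center (a point): White plastic paint cup (green inside), mouth diameter 80 mm, height 65 mm, on the table; point at its centre. Leave it alone.
- roller_center (a point): Hand ink roller lying flat on the table, 182 mm long, 44 mm high; point near its middle, the wooden handle towards its own -x. Leave it alone.
- can_center (a point): Can with a green label, diameter 72 mm, height 125 mm, standing on the table; point at its centre. Leave it alone.

How it is judged:
By the outcome, as a careful person would: the job done as asked, in the order asked, and still so for the second after the job is handed in, with the robot touching nothing.
It also fails if it takes over 72 s, if anything falls off the work surface, if the arm or the gripper's body presses on something with over 40 N, if the wrist force passes 120 N, or if a joint passes its speed limit or range.

## Working session

There is one attempt and no reset: what is moved stays moved. The work goes in short steps, Python scripts to look and compute and a shell command to move; the robot and the scene stay as the last step left them, time stands still between calls to the robot, and variables do not carry over. Pictures are saved under pics/ and viewed, about 8 in all and at most 12, crops included, and the job is handed in when it is done.

```bash
ls; mkdir -p pics
cat > h.py <<'E'
import numpy as np, cv2
from scipy.spatial.transform import Rotation as R
from workcell import env
def ray(f,uv,wrist=False):
    K=np.array(f["intrinsics"]);T=np.array(f["extrinsics"])
    x=(uv[0]-K[0,2])/K[0,0];y=(uv[1]-K[1,2])/K[1,1]
    if wrist:
        r=np.hypot(x,y);d=np.array([x/r*np.sin(r),y/r*np.sin(r),np.cos(r)]) if r>1e-9 else np.array([0,0,1.])
    else: d=np.array([x,y,1.])
    d=T[:3,:3]@d
    return T[:3,3],d/np.linalg.norm(d)
def atz(f,uv,z,wrist=False):
    o,d=ray(f,uv,wrist);return o+d*(z-o[2])/d[2]
def proj(f,p,wrist=False):
    K=np.array(f["intrinsics"]);T=np.array(f["extrinsics"])
    c=T[:3,:3].T@(np.array(p)-T[:3,3])
    if wrist:
        r=np.hypot(c[0],c[1]);th=np.arctan2(r,c[2]);x,y=c[0]/r*th,c[1]/r*th
    else: x,y=c[0]/c[2],c[1]/c[2]
    return np.array([K[0,0]*x+K[0,2],K[1,1]*y+K[1,2]])
E
python3 - <<'E'
from h import *
Z=dict(bed=0,socket_mouth=86,clamp_tip=50,jar_center=75,mat_top=6,key_center=75.5,rack=0,tube_green_center=71,tube_violet_center=71,tube_amber_center=71,cup_violet_center=32.5,cup_green_center=32.5,roller_center=22,can_center=62.5)
fs={}
for c in("top","side"):
    fs[c]=env.grab_frame(c); cv2.imwrite(f"pics/{c}0.png",fs[c]["frame"][:,:,::-1])
im=np.hstack([fs["top"]["frame"],fs["side"]["frame"]])[:,:,::-1]
cv2.imwrite("pics/both.png",cv2.resize(im,(800,300)))
print(env.state())
for n,z in Z.items():
    for c in("top","side"):
        r=env.pinpoint(c,n)
        for q in r[:2]: print(n,c,round(q["confidence"],2),np.round(q["uv"]),np.round(atz(fs[c],q["uv"],z)))
E
```

```text
pics
{'time_s': 0.1, 'qpos': array([-6.73225339e+01,  1.83471507e+01,  8.96998336e+01, -5.50163707e-04,
        7.20457501e+01, -1.14511573e+00]), 'qvel': array([-0.05457785, -0.1101238 , -0.13223079,  0.03590904,  0.0196859 ,
        0.0054737 ]), 'effort': array([-4.10916527e-04, -4.13336384e+01, -2.32509792e+01,  7.28727621e-02,
        4.22264845e-02, -4.94307460e-05]), 'ee_pos': array([ 232.19158949, -525.86101845,  404.0095888 ]), 'ee_rot': array([-1.79907274e+02, -1.33027630e-03,  2.38227507e+01]), 'force': array([0.39379302, 0.10113272, 0.19926554]), 'torque': array([-0.02884446,  0.01194813, -0.08377108]), 'gripper_width': 91.25990668462649}
bed top 0.71 [267. 203.] [564.   2.   0.]
bed top 0.34 [266. 154.] [697.  -6.   0.]
bed side 0.58 [250. 218.] [564.  23.   0.]
socket_mouth top 0.68 [243. 188.] [591.  61.  86.]
socket_mouth top 0.28 [285. 177.] [610. -45.  86.]
socket_mouth side 0.77 [238. 205.] [583.  54.  86.]
clamp_tip top 0.82 [265. 158.] [673.  -1.  50.]
clamp_tip top 0.26 [125. 173.] [661. 358.  50.]
clamp_tip side 0.74 [249. 187.] [610. -52.  50.]
clamp_tip side 
[... 619 characters left out ...]
mber_center top 0.91 [418. 222.] [ 475. -360.   71.]
tube_amber_center side 0.56 [329. 138.] [ 480. -368.   71.]
tube_amber_center side 0.38 [251. 186.] [597. -41.  71.]
cup_violet_center top 0.56 [119. 222.] [539. 382.  32.]
cup_violet_center side 0.67 [186. 307.] [541. 389.  32.]
cup_green_center top 0.97 [178. 158.] [694. 224.  32.]
cup_green_center side 0.65 [176. 238.] [701. 219.  32.]
roller_center top 0.67 [393. 144.] [ 691. -344.   22.]
roller_center side 0.86 [271. 133.] [ 693. -345.   22.]
can_center top 0.74 [127. 170.] [665. 350.  62.]
can_center top 0.6 [115. 224.] [530. 381.  62.]
can_center side 0.74 [153. 272.] [667. 359.  62.]
can_center side 0.7 [249. 184.] [609. -51.  62.]
```

View pics/top0.png

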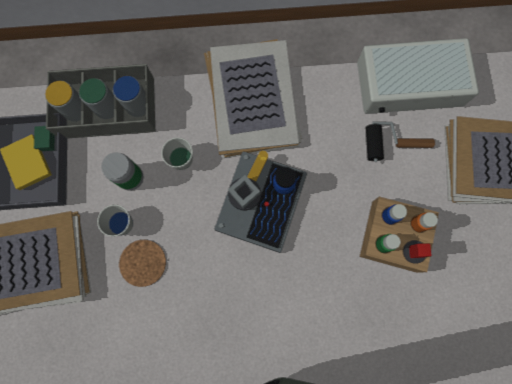

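View pics/side0.png

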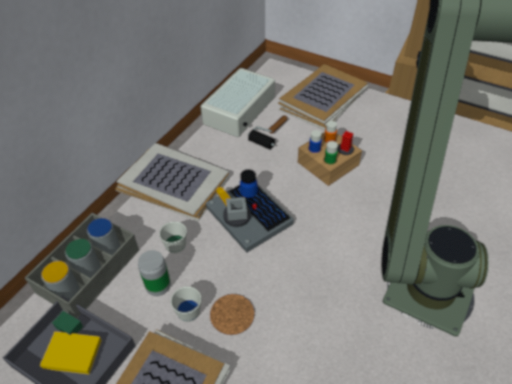

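The top view shows the bed at about (262,203), the socket at (244,190), the clamp arm pointing to (264,160), the jar at (286,180), the mat at (143,263) and the red key in the near-right rack hole at (415,251). The side view agrees. I'll hover over the jar next.

```bash
A='python3 -m handwheel'
python3 -m handwheel '[{"gripper":100,"travel":[0.0357,-0.0191,0],"twist":0},{"gripper":100,"travel":[0.0357,-0.0191,0],"twist":0},{"gripper":100,"travel":[0.0357,-0.0191,0],"twist":0},{"gripper":100,"travel":[0.0357,-0.0191,0],"twist":0},{"gripper":100,"travel":[0.0357,-0.0191,0],"twist":0}]'
python3 -m handwheel '[{"gripper":100,"travel":[0.0357,-0.0191,0],"twist":0},{"gripper":100,"travel":[0.0357,-0.0191,0],"twist":0},{"gripper":100,"travel":[0.0357,-0.0191,0],"twist":0},{"gripper":100,"travel":[0.0357,-0.0191,0],"twist":0},{"gripper":100,"travel":[0.0357,-0.0191,0],"twist":0}]'
python3 -m handwheel '[{"gripper":100,"travel":[0.0357,-0.0191,0],"twist":0},{"gripper":100,"travel":[0.0357,-0.0191,0],"twist":0},{"gripper":100,"travel":[0.0357,-0.0191,0],"twist":0},{"gripper":100,"travel":[0.0357,-0.0191,0],"twist":0},{"gripper":100,"travel":[0.0357,-0.0191,0],"twist":0}]'
python3 -m handwheel '[{"gripper":100,"travel":[0,0,0],"twist":-0.121},{"gripper":100,"travel":[0,0,0],"twist":-0.121},{"gripper":100,"travel":[0,0,0],"twist":-0.121},{"gripper":100,"travel":[0,0,0],"twist":-0.121},{"gripper":100,"travel":[0,0,0],"twist":-0.121}]'
python3 -m handwheel '[{"gripper":100,"travel":[0,0,0],"twist":-0.121},{"gripper":100,"travel":[0,0,0],"twist":-0.121},{"gripper":100,"travel":[0,0,0],"twist":-0.121},{"gripper":100,"travel":[0,0,0],"twist":-0.121},{"gripper":100,"travel":[0,0,0],"twist":-0.121}]'
python3 -m handwheel '[{"gripper":100,"travel":[0,0,0],"twist":-0.121},{"gripper":100,"travel":[0,0,0],"twist":0},{"gripper":100,"travel":[0,0,0],"twist":0}]'
cat >> h.py <<'E'
def tool(target,yaw=None):
    """travel (m) in tool axes to bring the grasp point to target (mm), twist (rad) to reach yaw"""
    s=env.state();Rt=R.from_euler("xyz",s["ee_rot"],degrees=True).as_matrix()
    g=s["ee_pos"]+Rt[:,2]*172
    t=Rt.T@(np.array(target)-g)/1000
    tw=None if yaw is None else -np.radians((yaw-s["ee_rot"][2]+90)%180-90)
    return g.round(1),t.round(4),tw
E
python3 - <<'E'
from h import *
f=env.grab_frame("wrist");im=f["frame"][:,:,::-1].copy()
print(np.round(f["extrinsics"],2).tolist())
for n,z in dict(jar_center=75,socket_mouth=86,clamp_tip=50,bed=0).items():
    for q in env.pinpoint("wrist",n)[:2]:
        print(n,round(q["confidence"],2),np.round(q["uv"],1),atz(f,q["uv"],z,True).round(1));cv2.circle(im,tuple(int(v) for v in q["uv"]),3,(0,0,255),1)
cv2.imwrite("pics/w1.png",cv2.resize(im,(800,600)))
E
```

```text
time_s: 1.92
ee_pos: [357.6, -365.0, 404.9]
ee_rot: [180.0, -0.0, 23.8]
force: [-0.5, -1.1, 0.2]
gripper_width: 91.3
time_s: 2.33
ee_pos: [482.5, -205.3, 405.0]
ee_rot: [180.0, -0.0, 23.8]
force: [0.5, -1.3, 1.3]
gripper_width: 91.4
time_s: 2.75
ee_pos: [607.3, -45.7, 404.9]
ee_rot: [180.0, -0.0, 23.8]
force: [0.5, -1.5, -0.2]
gripper_width: 91.0
time_s: 3.17
ee_pos: [606.5, -47.4, 404.6]
ee_rot: [-180.0, 0.0, 58.9]
force: [-0.2, -0.5, -0.6]
gripper_width: 91.0
time_s: 3.58
ee_pos: [606.4, -47.6, 404.7]
ee_rot: [-180.0, 0.0, 93.5]
force: [-0.3, 0.2, 0.5]
gripper_width: 91.1
time_s: 3.83
ee_pos: [606.4, -47.6, 404.7]
ee_rot: [180.0, 0.0, 99.9]
force: [0.3, 0.8, 0.6]
gripper_width: 91.4
[[0.99, 0.17, 0.04, 592.91], [0.17, -0.95, -0.25, 23.57], [-0.0, 0.26, -0.97, 384.96], [0.0, 0.0, 0.0, 1.0]]
jar_center 0.73 [261.   77.4] [585.5  61.7  75. ]
socket_mouth 0.7 [261.8  75.3] [586.1  62.6  86. ]
clamp_tip 0.91 [330.9 145. ] [676.9   4.2  50. ]
bed 0.64 [241.1 120. ] [568.   12.1   0. ]
```

View pics/w1.png

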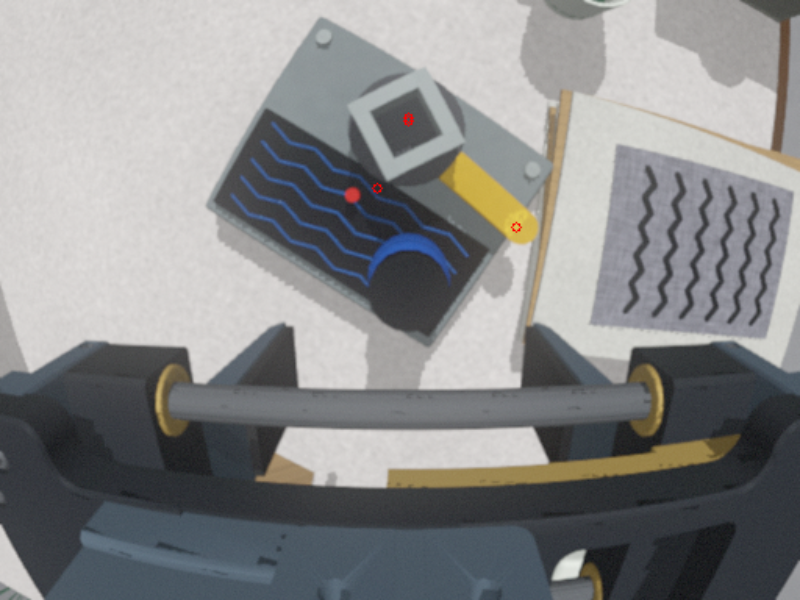

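The wrist view (800x600) shows the lid centred at about (411,289), the socket's outer corners at (424,69), (465,136), (395,180) and (349,106), and the clamp tip at (517,227). The network mistook the socket for the jar, so I'll use the lid.

Run:
```python
from h import *
f=env.grab_frame("wrist");k=.64
P=lambda u,v,z:atz(f,(u*k,v*k),z,True)
j=P(411,289,114);print("jar",j)
c=[P(*q,86) for q in((424,69),(465,136),(395,180),(349,106))];m=np.mean(c,0);print("socket",m,[round(float(np.linalg.norm(c[i]-c[i-1])),1) for i in range(4)])
print("sq angle",[round(float((np.degrees(np.arctan2(*(c[i]-c[i-1])[1::-1])))%90),1) for i in range(4)])
b=[P(*q,30) for q in((321,18),(551,160),(430,345),(208,207))];print("bed",np.mean(b,0),[(round(float(np.linalg.norm(b[i]-b[i-1])),1),round(float(np.degrees(np.arctan2(*(b[i]-b[i-1])[1::-1]))),1)) for i in range(4)])
t=P(517,227,50);d=t-m;print("tip",t,np.hypot(*d[:2]),np.degrees(np.arctan2(d[1],d[0])))
for h in(200,92):print(tool([j[0],j[1],h],100))
# mat
for c2 in("top","side"):
    g=env.grab_frame(c2);r=env.trace(c2,"mat_top")[0];print(r["confidence"],atz(g,r["uv"],6))
```

```text
jar [605.35827449 -40.69410855 114.        ]
socket [585.87862465  59.81103407  86.        ] [53.5, 51.1, 53.1, 56.8]
sq angle [36.9, 40.7, 43.0, 41.0]
bed [567.36014627  18.86387015  30.        ] [(175.4, 67.3), (211.2, -22.3), (177.0, -111.7), (214.0, 157.2)]
tip [676.84292686   4.04161907  50.        ] 106.69925925886277 -31.5120960035754
(array([606.4, -47.6, 232.8]), array([0.007 , 0.0002, 0.0328]), np.float64(0.000591773064571179))
(array([606.4, -47.6, 232.8]), array([0.007 , 0.0002, 0.1408]), np.float64(0.000591773064571179))
0.78 [426.74376048 325.38229156   6.        ]
0.74 [434.49503775 335.66619969   6.        ]
```

```bash
python3 -m handwheel '[{"gripper":100,"travel":[0.007,0,0.0308],"twist":0},{"gripper":100,"travel":[0,0,0.035],"twist":0},{"gripper":100,"travel":[0,0,0.035],"twist":0},{"gripper":100,"travel":[0,0,0.025],"twist":0},{"gripper":100,"travel":[0,0,0.015],"twist":0}]' 25
python3 -m handwheel '[{"gripper":100,"travel":[0,0,0],"twist":0},{"gripper":45,"travel":[0,0,0],"twist":0},{"gripper":45,"travel":[0,0,0],"twist":0},{"gripper":45,"travel":[0,0,0],"twist":0},{"gripper":45,"travel":[0,0,0],"twist":0}]' 25
python3 -m handwheel '[{"gripper":45,"travel":[0,0,0],"twist":0},{"gripper":45,"travel":[0,0,0],"twist":0},{"gripper":45,"travel":[0,0,0],"twist":0},{"gripper":45,"travel":[0,0,0],"twist":0}]' 25
```

```text
time_s: 4.75
ee_pos: [604.1, -40.6, 260.6]
ee_rot: [-179.7, -0.1, 100.1]
force: [0.3, 0.0, -0.0]
gripper_width: 91.5
time_s: 5.17
ee_pos: [605.6, -40.8, 265.6]
ee_rot: [179.8, 0.1, 100.1]
force: [-0.2, -0.3, 0.6]
gripper_width: 67.2
time_s: 5.5
ee_pos: [605.2, -40.8, 264.8]
ee_rot: [180.0, 0.0, 100.1]
force: [-1.8, -0.8, 6.1]
gripper_width: 54.6
```

```bash
python3 -m handwheel '[{"gripper":45,"travel":[0,0,-0.02],"twist":0},{"gripper":45,"travel":[0,0,-0.03],"twist":0},{"gripper":45,"travel":[0,0,-0.03],"twist":0},{"gripper":45,"travel":[0,0,-0.02],"twist":0},{"gripper":45,"travel":[0.018,-0.005,0],"twist":0}]'
python3 -m handwheel '[{"gripper":45,"travel":[0.0358,-0.00984,0],"twist":0},{"gripper":45,"travel":[0.0358,-0.00984,0],"twist":0},{"gripper":45,"travel":[0.0358,-0.00984,0],"twist":0},{"gripper":45,"travel":[0.0358,-0.00984,0],"twist":0},{"gripper":45,"travel":[0.0358,-0.00984,0],"twist":0}]'
python3 -m handwheel '[{"gripper":45,"travel":[0.0358,-0.00984,0],"twist":0},{"gripper":45,"travel":[0.0358,-0.00984,0],"twist":0},{"gripper":45,"travel":[0.0358,-0.00984,0],"twist":0},{"gripper":45,"travel":[0.0358,-0.00984,0],"twist":0},{"gripper":45,"travel":[0.0358,-0.00984,0],"twist":0}]'
python3 -m handwheel '[{"gripper":45,"travel":[0.0178,-0.0049,0],"twist":0},{"gripper":45,"travel":[0,0,0],"twist":0},{"gripper":45,"travel":[0,0,0],"twist":0}]'
python3 - <<'E'
from h import *
f=env.grab_frame("wrist");im=f["frame"][:,:,::-1].copy()
for n,z in dict(mat_top=6,cup_violet_center=32).items():
    for q in env.pinpoint("wrist",n)[:2]:
        print(n,round(q["confidence"],2),np.round(q["uv"],1),atz(f,q["uv"],z,True).round(1))
r=env.trace("wrist","mat_top")
if r:
    c=cv2.findContours(r[0]["pixels"].astype(np.uint8),0,1)[0];c=max(c,key=len)[:,0]
    w=np.array([atz(f,p,6,True)[:2] for p in c]); print(w.min(0),w.max(0),r[0]["confidence"])
cv2.imwrite("pics/w2.png",cv2.resize(im,(640,480)))
s=env.state();print(s["gripper_width"],s["force"])
E
```

```text
time_s: 5.92
ee_pos: [599.1, -25.7, 368.3]
ee_rot: [179.4, 0.2, 100.0]
force: [2.1, 0.2, -2.9]
gripper_width: 54.3
time_s: 6.33
ee_pos: [516.1, 144.9, 363.0]
ee_rot: [-179.9, 0.0, 100.0]
force: [0.4, -0.2, -2.1]
gripper_width: 55.0
time_s: 6.75
ee_pos: [436.3, 312.7, 363.1]
ee_rot: [-179.9, 0.0, 100.1]
force: [0.5, 0.3, -3.0]
gripper_width: 54.7
time_s: 7.0
ee_pos: [428.9, 328.7, 363.0]
ee_rot: [-179.9, 0.1, 100.2]
force: [0.6, -0.3, -2.7]
gripper_width: 54.7
mat_top 0.83 [267.8 172.8] [433.4 334.7   6. ]
cup_violet_center 0.89 [371.7 152.7] [540.6 383.3  32. ]
[373.95464637 292.35999786] [492.43355616 393.0066874 ] 0.96
55.00075942931152 [ 1.38796804  0.59326745 -2.09505351]
```

View pics/w2.png

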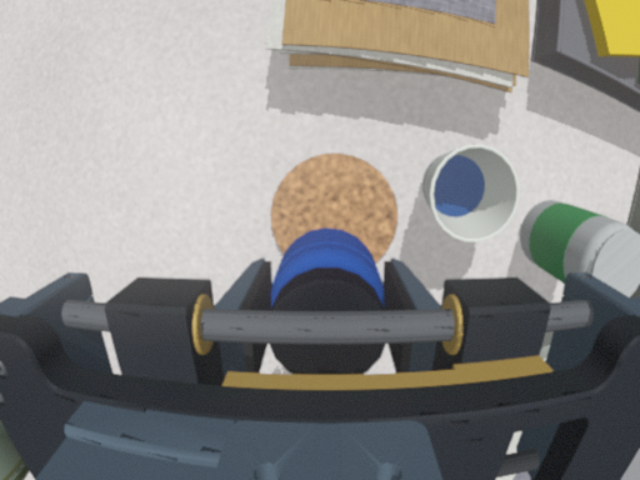

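The wrist view shows the jar held upright, the mat's centre 4–5 mm ahead, and the cup and can clear. I'll lower now.

```bash
python3 -m handwheel '[{"gripper":45,"travel":[0.0035,0.0045,0.03],"twist":0},{"gripper":45,"travel":[0,0,0.035],"twist":0},{"gripper":45,"travel":[0,0,0.035],"twist":0},{"gripper":45,"travel":[0,0,0.018],"twist":0},{"gripper":45,"travel":[0,0,0.006],"twist":0}]'
python3 -m handwheel '[{"gripper":45,"travel":[0,0,0.001],"twist":0},{"gripper":45,"travel":[0,0,0.001],"twist":0},{"gripper":45,"travel":[0,0,0],"twist":0},{"gripper":45,"travel":[0,0,0],"twist":0}]'
python3 -m handwheel '[{"gripper":45,"travel":[0,0,0.001],"twist":0},{"gripper":45,"travel":[0,0,0.001],"twist":0},{"gripper":45,"travel":[0,0,0],"twist":0},{"gripper":45,"travel":[0,0,0],"twist":0}]'
```

```text
time_s: 7.62
ee_pos: [432.9, 330.5, 236.5]
ee_rot: [-179.6, 0.2, 100.0]
force: [-0.7, -0.5, -3.7]
gripper_width: 55.1
time_s: 7.95
ee_pos: [434.0, 332.5, 239.5]
ee_rot: [179.8, -0.1, 100.1]
force: [0.4, 0.2, -2.6]
gripper_width: 54.8
time_s: 8.28
ee_pos: [433.4, 332.3, 236.1]
ee_rot: [180.0, -0.0, 100.1]
force: [0.2, -0.0, -3.9]
gripper_width: 54.7
```

```bash
python3 -m handwheel '[{"gripper":45,"travel":[0,0,0.001],"twist":0},{"gripper":45,"travel":[0,0,0],"twist":0},{"gripper":45,"travel":[0,0,0],"twist":0}]'
python3 -m handwheel '[{"gripper":45,"travel":[0,0,0.001],"twist":0},{"gripper":45,"travel":[0,0,0],"twist":0},{"gripper":45,"travel":[0,0,0],"twist":0}]'
```

```text
time_s: 8.53
ee_pos: [433.4, 332.3, 234.9]
ee_rot: [180.0, 0.0, 100.1]
force: [-0.4, 0.2, -2.8]
gripper_width: 54.7
time_s: 8.78
ee_pos: [433.4, 332.3, 234.8]
ee_rot: [180.0, -0.0, 100.1]
force: [-1.5, -0.4, 4.9]
gripper_width: 54.7
```

```bash
python3 -m handwheel '[{"gripper":55,"travel":[0,0,0],"twist":0},{"gripper":65,"travel":[0,0,0],"twist":0},{"gripper":80,"travel":[0,0,0],"twist":0},{"gripper":90,"travel":[0,0,0],"twist":0},{"gripper":90,"travel":[0,0,0],"twist":0}]'
python3 -m handwheel '[{"gripper":90,"travel":[0,0,-0.02],"twist":0},{"gripper":90,"travel":[0,0,-0.035],"twist":0},{"gripper":90,"travel":[0,0,-0.038],"twist":0},{"gripper":90,"travel":[0,0,-0.038],"twist":0},{"gripper":90,"travel":[0,0,-0.038],"twist":0}]'
python3 - <<'E'
from h import *
z=dict(jar_center=45,key_center=76.5)
for n,h in z.items():
  for c in("top","side"):
    f=env.grab_frame(c)
    q=env.pinpoint(c,n)
    if q:print(n,c,round(q[0]["confidence"],2),q[0]["uv"],atz(f,q[0]["uv"],h).round(1))
print(tool([407,-333,230]))
E
```

```text
time_s: 9.2
ee_pos: [433.5, 332.3, 233.8]
ee_rot: [180.0, 0.0, 100.1]
force: [1.0, 0.4, 0.5]
gripper_width: 76.2
time_s: 9.62
ee_pos: [433.2, 332.1, 404.5]
ee_rot: [-180.0, 0.0, 100.1]
force: [-0.6, 0.8, -0.6]
gripper_width: 81.9
jar_center top 0.63 [138.5, 258.6] [441.2 329.5  45. ]
jar_center side 0.97 [231.9, 305.4] [434.6 330.2  45. ]
key_center top 0.76 [410.6, 249.5] [ 410.5 -329.6   76.5]
key_center side 0.49 [151.2, 274.9] [659.3 374.   76.5]
(array([432.7, 331.7, 229. ]), array([-0.6499, -0.1417,  0.0007]), None)
```

```bash
python3 -m handwheel '[{"gripper":65,"travel":[-0.0382,-0.0083,0],"twist":0},{"gripper":65,"travel":[-0.0382,-0.0083,0],"twist":0},{"gripper":65,"travel":[-0.0382,-0.0083,0],"twist":0},{"gripper":65,"travel":[-0.0382,-0.0083,0],"twist":0},{"gripper":65,"travel":[-0.0382,-0.0083,0],"twist":0}]'
python3 -m handwheel '[{"gripper":65,"travel":[-0.0382,-0.0083,0],"twist":0},{"gripper":65,"travel":[-0.0382,-0.0083,0],"twist":0},{"gripper":65,"travel":[-0.0382,-0.0083,0],"twist":0},{"gripper":65,"travel":[-0.0382,-0.0083,0],"twist":0},{"gripper":65,"travel":[-0.0382,-0.0083,0],"twist":0}]'
python3 -m handwheel '[{"gripper":65,"travel":[-0.0382,-0.0083,0],"twist":0},{"gripper":65,"travel":[-0.0382,-0.0083,0],"twist":0},{"gripper":65,"travel":[-0.0382,-0.0083,0],"twist":0},{"gripper":65,"travel":[-0.0382,-0.0083,0],"twist":0},{"gripper":65,"travel":[-0.0382,-0.0083,0],"twist":0}]'
python3 -m handwheel '[{"gripper":65,"travel":[-0.0382,-0.0083,0],"twist":0},{"gripper":65,"travel":[-0.0382,-0.0083,0],"twist":0},{"gripper":65,"travel":[0,0,0],"twist":0},{"gripper":65,"travel":[0,0,0],"twist":0}]'
python3 - <<'E'
from h import *
f=env.grab_frame("wrist");im=f["frame"][:,:,::-1].copy()
cv2.imwrite("pics/w3f.png",im)
q=env.pinpoint("wrist","key_center");print(q[:1],env.state()["ee_pos"])
u,v=proj(f,[407,-333,138],True);print(u,v)
u,v=int(u),int(v);cv2.imwrite("pics/w3.png",cv2.resize(im[max(v-100,0):v+100,u-133:u+133],(798,600),interpolation=cv2.INTER_CUBIC));print(u-133,max(v-100,0))
E
```

```text
time_s: 10.43
ee_pos: [425.4, 135.4, 401.6]
ee_rot: [-179.9, 0.0, 100.1]
force: [0.7, -0.4, -0.7]
gripper_width: 59.6
time_s: 10.85
ee_pos: [417.9, -60.1, 401.9]
ee_rot: [-179.9, -0.0, 100.1]
force: [1.1, 0.3, 0.1]
gripper_width: 59.2
time_s: 11.27
ee_pos: [410.5, -255.6, 401.7]
ee_rot: [-179.9, -0.1, 100.1]
force: [0.6, 0.8, 0.8]
gripper_width: 59.4
time_s: 11.6
ee_pos: [407.8, -333.5, 401.1]
ee_rot: [-179.9, -0.2, 99.9]
force: [-0.1, 1.5, 0.3]
gripper_width: 59.4
[{'uv': [260.0, 188.6], 'confidence': 0.69}] [ 408.0401977  -331.29547983  401.80728019]
262.6923362114749 200.65412913543298
129 100
```

View pics/w3.png

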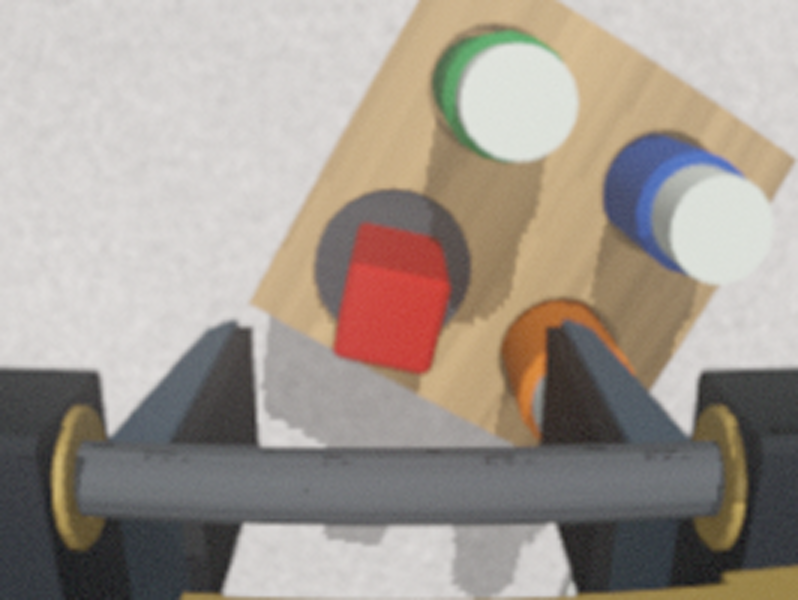

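The crop (x3, offset 129,100) shows the red key's top face with corners at (355,261), (449,285), (430,373) and (335,353). The collar is centred at about (392,265), and the orange tube stands to its right.

Run:
```python
from h import *
f=env.grab_frame("wrist")
P=lambda u,v,z:atz(f,(u/3+129,v/3+100),z,True)
c=[P(*q,138) for q in((355,261),(449,285),(430,373),(335,353))];m=np.mean(c,0)
print("key",m.round(1),[(round(float(np.linalg.norm(c[i]-c[i-1])),1),round(float(np.degrees(np.arctan2(*(c[i]-c[i-1])[1::-1]))%90),1)) for i in range(4)])
print("collar",P(392,265,76).round(1))
for n,uv in dict(green=(518,101),blue=(720,224)).items():print(n,P(*uv,134).round(1))
print(tool(m))
```

```text
key [ 405.8 -336.4  138. ] [(28.2, 87.4), (27.5, 85.3), (27.2, 89.2), (28.4, 87.5)]
collar [ 405.1 -336.2   76. ]
green [ 429.4 -269.2  134. ]
blue [ 496.5 -292.3  134. ]
(array([ 407.9, -330.5,  230.2]), array([-0.0056, -0.0031,  0.0922]), None)
```

```bash
python3 -m handwheel '[{"gripper":54,"travel":[-0.0056,-0.0031,0],"twist":0},{"gripper":54,"travel":[0,0,0.01],"twist":0.11},{"gripper":54,"travel":[0,0,0.02],"twist":0.11},{"gripper":54,"travel":[0,0,0.035],"twist":0},{"gripper":54,"travel":[0,0,0],"twist":0}]'
python3 -m handwheel '[{"gripper":54,"travel":[0,0,0.025],"twist":0},{"gripper":54,"travel":[0,0,0.02],"twist":0},{"gripper":54,"travel":[0,0,0.012],"twist":0},{"gripper":54,"travel":[0,0,0],"twist":0},{"gripper":54,"travel":[0,0,0],"twist":0}]'
```

```text
time_s: 12.17
ee_pos: [404.8, -335.8, 333.1]
ee_rot: [-179.5, -0.4, 87.6]
force: [-1.3, 1.5, -1.2]
gripper_width: 49.3
time_s: 12.58
ee_pos: [406.5, -337.7, 281.8]
ee_rot: [180.0, 0.0, 87.5]
force: [-0.1, -0.6, -0.2]
gripper_width: 49.2
```

```bash
python3 -m handwheel '[{"gripper":20,"travel":[0,0,0],"twist":0},{"gripper":20,"travel":[0,0,0],"twist":0},{"gripper":20,"travel":[0,0,0],"twist":0},{"gripper":20,"travel":[0,0,0],"twist":0},{"gripper":20,"travel":[0,0,0],"twist":0}]' 45
python3 -m handwheel '[{"gripper":20,"travel":[0,0,-0.01],"twist":0},{"gripper":20,"travel":[0,0,-0.02],"twist":0},{"gripper":20,"travel":[0,0,-0.02],"twist":0},{"gripper":20,"travel":[0,0,-0.02],"twist":0},{"gripper":20,"travel":[0,0,-0.02],"twist":0}]'
python3 -m handwheel '[{"gripper":20,"travel":[0,0,-0.02],"twist":0},{"gripper":20,"travel":[0,0,-0.02],"twist":0},{"gripper":20,"travel":[0,0,-0.02],"twist":0},{"gripper":20,"travel":[0,0,0],"twist":0},{"gripper":20,"travel":[0,0,0],"twist":0}]'
python3 - <<'E'
from h import *
f=env.grab_frame("wrist");im=f["frame"][:,:,::-1]
f2=env.grab_frame("side");im2=f2["frame"][:,:,::-1]
cv2.imwrite("pics/w4.png",cv2.resize(np.hstack([im[100:340,130:390],im2[60:300,230:490]]),None,fx=1.5,fy=1.5))
print(tool([584.5,60,260],130.5),env.state()["ee_pos"],env.state()["ee_rot"])
E
```

```text
time_s: 13.0
ee_pos: [406.2, -338.0, 282.1]
ee_rot: [179.9, 0.1, 87.5]
force: [-1.6, 1.2, 6.6]
gripper_width: 29.9
time_s: 13.42
ee_pos: [405.8, -337.6, 371.6]
ee_rot: [-179.9, -0.1, 87.5]
force: [0.1, 0.4, -3.5]
gripper_width: 29.9
time_s: 13.83
ee_pos: [406.0, -337.8, 431.2]
ee_rot: [179.9, 0.0, 87.5]
force: [0.6, -0.5, -4.1]
gripper_width: 29.7
(array([ 405.3, -337.2,  257.3]), array([ 0.4047,  0.1615, -0.0023]), np.float64(-0.7509122702664369)) [ 405.73182944 -337.54245192  429.31701142] [-1.79852697e+02 -1.17501067e-01  8.74758961e+01]
```

View pics/w4.png

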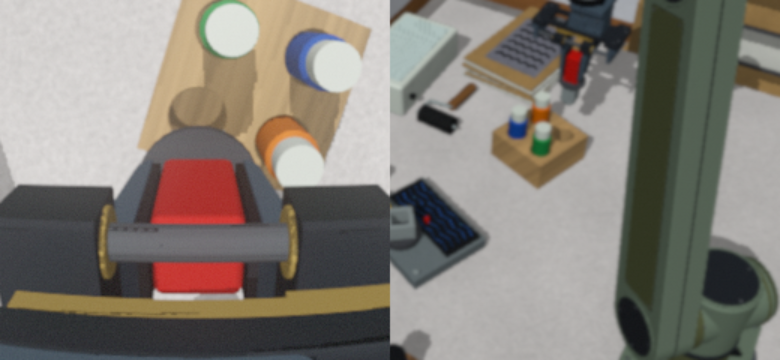

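The key is held squarely, clear above the rack with the tubes undisturbed. I'll move it over the socket.

```bash
python3 -m handwheel '[{"gripper":20,"travel":[0.0337,0.01346,0],"twist":0},{"gripper":20,"travel":[0.0337,0.01346,0],"twist":0},{"gripper":20,"travel":[0.0337,0.01346,0],"twist":0},{"gripper":20,"travel":[0.0337,0.01346,0],"twist":0},{"gripper":20,"travel":[0.0337,0.01346,0],"twist":0}]'
python3 -m handwheel '[{"gripper":20,"travel":[0.0337,0.01346,0],"twist":0},{"gripper":20,"travel":[0.0337,0.01346,0],"twist":0},{"gripper":20,"travel":[0.0337,0.01346,0],"twist":0},{"gripper":20,"travel":[0.0337,0.01346,0],"twist":0},{"gripper":20,"travel":[0.0337,0.01346,0],"twist":0}]'
python3 -m handwheel '[{"gripper":20,"travel":[0.0337,0.01346,0],"twist":0},{"gripper":20,"travel":[0.0337,0.01346,0],"twist":0},{"gripper":20,"travel":[0,0,0],"twist":-0.107},{"gripper":20,"travel":[0,0,0],"twist":-0.107},{"gripper":20,"travel":[0,0,0],"twist":-0.107}]'
python3 -m handwheel '[{"gripper":20,"travel":[0,0,0],"twist":-0.107},{"gripper":20,"travel":[0,0,0],"twist":-0.107},{"gripper":20,"travel":[0,0,0],"twist":-0.107},{"gripper":20,"travel":[0,0,0],"twist":-0.107},{"gripper":20,"travel":[0,0,0],"twist":0}]'
python3 -m handwheel '[{"gripper":20,"travel":[0,0,0.02],"twist":0},{"gripper":20,"travel":[0,0,0.015],"twist":0},{"gripper":20,"travel":[0,0,0],"twist":0},{"gripper":20,"travel":[0,0,0],"twist":0}]'
python3 - <<'E'
from h import *
f=env.grab_frame("wrist");im=f["frame"][:,:,::-1]
cv2.imwrite("pics/w5.png",cv2.resize(im[60:300,130:390],None,fx=2.5,fy=2.5,interpolation=cv2.INTER_CUBIC))
print(env.state()["ee_pos"],env.state()["ee_rot"],proj(f,[584.5,60,86],True))
E
```

```text
time_s: 14.35
ee_pos: [480.8, -170.9, 429.0]
ee_rot: [-179.8, -0.1, 87.4]
force: [0.5, 0.4, -3.4]
gripper_width: 30.2
time_s: 14.77
ee_pos: [555.6, -5.3, 428.9]
ee_rot: [-179.8, 0.0, 87.5]
force: [1.2, -1.2, -3.8]
gripper_width: 30.1
time_s: 15.18
ee_pos: [585.3, 60.1, 428.3]
ee_rot: [-179.7, -0.0, 106.3]
force: [0.3, -0.3, -4.2]
gripper_width: 30.2
time_s: 15.6
ee_pos: [585.1, 59.1, 428.7]
ee_rot: [-179.8, -0.1, 130.5]
force: [0.0, -0.1, -4.5]
gripper_width: 29.7
time_s: 15.93
ee_pos: [585.1, 59.0, 394.3]
ee_rot: [-179.8, -0.1, 130.3]
force: [0.4, 0.1, -2.5]
gripper_width: 29.5
[585.41918307  59.0328718  395.54557342] [-1.79946188e+02 -3.42593113e-02  1.30314469e+02] [263.57412298 187.74638257]
```

View pics/w5.png

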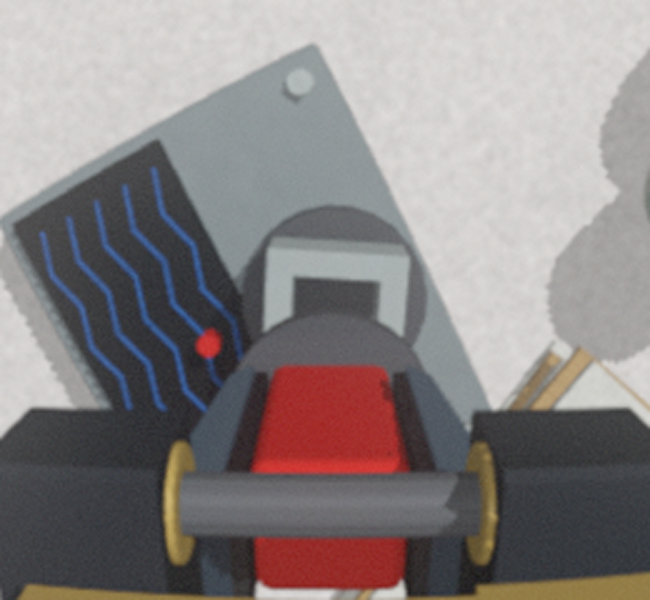

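The crop shows the socket directly ahead of the key, with the back inner edge from (293,277) to (380,282) and the outer edge from (270,249) to (410,256). It is turned about 3° further clockwise than the key. I'll work out the offset.

Run:
```python
from h import *
f=env.grab_frame("wrist")
P=lambda u,v,z:atz(f,(u/2.5+130,v/2.5+60),z,True)
s=env.state();print(s["ee_pos"],s["ee_rot"])
Rt=R.from_euler("xyz",s["ee_rot"],degrees=True).as_matrix()
for a,b,off in(((293,277),(380,282),17.5),((270,249),(410,256),28)):
    p,q=P(*a,86),P(*b,86);d=q-p;th=np.degrees(np.arctan2(d[1],d[0]));n=np.array([-d[1],d[0],0])/np.linalg.norm(d)
    c=(p+q)/2-n*off; print("len",np.linalg.norm(d),"ang",th%90,"centre",c, "tool offs",(Rt.T@(c-s["ee_pos"]))[:2])
```

```text
[585.55425733  59.04842913 396.36237298] [1.79968369e+02 2.61507100e-02 1.30331282e+02]
len 34.63988892798534 ang 37.00208971078891 centre [586.70680025  59.00535358  86.        ] tool offs [-0.63711551  0.6793804 ]
len 55.41182940050037 ang 37.483244332867045 centre [587.21074575  59.99328784  86.        ] tool offs [-0.21015496  1.70294267]
```

```bash
python3 -m handwheel '[{"gripper":20,"travel":[-0.0003,0.0009,0],"twist":0},{"gripper":20,"travel":[0,0,0.01],"twist":0.052},{"gripper":20,"travel":[0,0,0.02],"twist":0},{"gripper":20,"travel":[0,0,0.01],"twist":0},{"gripper":20,"travel":[0,0,0],"twist":0}]'
python3 -m handwheel '[{"gripper":20,"travel":[0,0,0.005],"twist":0},{"gripper":20,"travel":[0,0,0.003],"twist":0},{"gripper":20,"travel":[0,0,0.002],"twist":0},{"gripper":20,"travel":[0,0,0],"twist":0},{"gripper":20,"travel":[0,0,0],"twist":0}]'
python3 -m handwheel '[{"gripper":20,"travel":[0,0,0.002],"twist":0},{"gripper":20,"travel":[0,0,0.002],"twist":0},{"gripper":20,"travel":[0,0,0],"twist":0},{"gripper":20,"travel":[0,0,0],"twist":0}]'
```

```text
time_s: 16.45
ee_pos: [585.6, 59.4, 353.9]
ee_rot: [-179.8, -0.1, 127.4]
force: [-0.6, 0.2, -4.7]
gripper_width: 30.1
time_s: 16.87
ee_pos: [586.3, 59.4, 346.3]
ee_rot: [180.0, 0.0, 127.4]
force: [0.0, -0.2, -3.1]
gripper_width: 29.9
time_s: 17.2
ee_pos: [586.1, 59.4, 341.8]
ee_rot: [-180.0, -0.0, 127.4]
force: [0.0, -0.5, -4.3]
gripper_width: 29.5
```

```bash
python3 -m handwheel '[{"gripper":20,"travel":[0,0,0.001],"twist":0},{"gripper":20,"travel":[0,0,0.001],"twist":0},{"gripper":20,"travel":[0,0,0],"twist":0},{"gripper":20,"travel":[0,0,0],"twist":0}]'
python3 -m handwheel '[{"gripper":20,"travel":[0,0,0.001],"twist":0},{"gripper":20,"travel":[0,0,0],"twist":0},{"gripper":20,"travel":[0,0,0],"twist":0}]'
```

```text
time_s: 17.53
ee_pos: [586.2, 59.4, 339.9]
ee_rot: [-180.0, 0.0, 127.4]
force: [0.6, -0.4, -4.3]
gripper_width: 29.9
time_s: 17.78
ee_pos: [586.1, 59.4, 338.9]
ee_rot: [-180.0, 0.0, 127.4]
force: [0.0, 0.6, -4.5]
gripper_width: 29.8
```

```bash
python3 -m handwheel '[{"gripper":20,"travel":[0,0,0.002],"twist":0},{"gripper":20,"travel":[0,0,0.002],"twist":0},{"gripper":20,"travel":[0,0,0],"twist":0},{"gripper":20,"travel":[0,0,0],"twist":0}]'
python3 -m handwheel '[{"gripper":20,"travel":[0,0,0.002],"twist":0},{"gripper":20,"travel":[0,0,0.001],"twist":0},{"gripper":20,"travel":[0,0,0],"twist":0},{"gripper":20,"travel":[0,0,0],"twist":0}]'
```

```text
time_s: 18.12
ee_pos: [586.1, 59.4, 334.7]
ee_rot: [-180.0, -0.0, 127.4]
force: [-0.8, 0.4, -3.1]
gripper_width: 29.7
time_s: 18.45
ee_pos: [586.1, 59.4, 331.8]
ee_rot: [-180.0, -0.0, 127.4]
force: [-0.2, 0.2, -2.9]
gripper_width: 29.6
```

The square is dropping in freely. I'll continue to the floor, expected at TCP z of about 319.

```bash
python3 -m handwheel '[{"gripper":20,"travel":[0,0,0.003],"twist":0},{"gripper":20,"travel":[0,0,0.003],"twist":0},{"gripper":20,"travel":[0,0,0.003],"twist":0},{"gripper":20,"travel":[0,0,0],"twist":0},{"gripper":20,"travel":[0,0,0],"twist":0}]'
python3 -m handwheel '[{"gripper":20,"travel":[0,0,0.001],"twist":0},{"gripper":20,"travel":[0,0,0.001],"twist":0},{"gripper":20,"travel":[0,0,0],"twist":0},{"gripper":20,"travel":[0,0,0],"twist":0}]'
python3 -m handwheel '[{"gripper":20,"travel":[0,0,0.001],"twist":0},{"gripper":20,"travel":[0,0,0],"twist":0},{"gripper":20,"travel":[0,0,0],"twist":0}]'
```

```text
time_s: 18.87
ee_pos: [586.1, 59.4, 322.5]
ee_rot: [-180.0, -0.0, 127.4]
force: [0.2, 0.3, -4.0]
gripper_width: 30.4
time_s: 19.2
ee_pos: [586.2, 59.4, 320.9]
ee_rot: [-180.0, 0.0, 127.4]
force: [-0.2, 0.6, -3.5]
gripper_width: 29.8
time_s: 19.45
ee_pos: [586.1, 59.4, 319.9]
ee_rot: [-180.0, 0.0, 127.4]
force: [0.2, 0.5, -3.8]
gripper_width: 29.7
```

```bash
python3 -m handwheel '[{"gripper":20,"travel":[0,0,0.001],"twist":0},{"gripper":20,"travel":[0,0,0],"twist":0},{"gripper":20,"travel":[0,0,0],"twist":0}]'
python3 -m handwheel '[{"gripper":20,"travel":[0,0,0.0005],"twist":0},{"gripper":20,"travel":[0,0,0],"twist":0},{"gripper":20,"travel":[0,0,0],"twist":0}]'
```

```text
time_s: 19.7
ee_pos: [586.2, 59.4, 319.1]
ee_rot: [180.0, 0.0, 127.4]
force: [-0.2, -0.1, -2.3]
gripper_width: 30.0
time_s: 19.95
ee_pos: [586.2, 59.4, 319.1]
ee_rot: [180.0, 0.0, 127.4]
force: [-2.2, -0.7, 1.6]
gripper_width: 29.8
```

The nose is on the floor, with force rising at 319.1 as predicted. I'll turn it clockwise with positive twist, checking force on the way.

```bash
python3 -m handwheel '[{"gripper":20,"travel":[0,0,0],"twist":0.05},{"gripper":20,"travel":[0,0,0],"twist":0.05},{"gripper":20,"travel":[0,0,0],"twist":0.05},{"gripper":20,"travel":[0,0,0],"twist":0.05},{"gripper":20,"travel":[0,0,0],"twist":0.05}]'
python3 -m handwheel '[{"gripper":20,"travel":[0,0,0],"twist":0.05},{"gripper":20,"travel":[0,0,0],"twist":0.05},{"gripper":20,"travel":[0,0,0],"twist":0.05},{"gripper":20,"travel":[0,0,0],"twist":0.05},{"gripper":20,"travel":[0,0,0],"twist":0}]'
python3 -c "
from h import *
s=env.state();print(s['torque'],s['force'],s['ee_rot'],s['ee_pos'])"
```

```text
time_s: 20.37
ee_pos: [585.7, 59.9, 319.1]
ee_rot: [-180.0, -0.1, 113.0]
force: [-2.3, 3.2, 3.6]
gripper_width: 30.0
time_s: 20.78
ee_pos: [585.8, 59.9, 319.1]
ee_rot: [-180.0, -0.1, 101.6]
force: [-3.3, 2.0, 4.7]
gripper_width: 29.8
[0.5336509  0.67221805 0.01453565] [-3.28864216  1.97043742  4.65281681] [-1.79972717e+02 -8.41805463e-02  1.01581126e+02] [585.75788957  59.88770945 319.08854844]
```

```bash
python3 -m handwheel '[{"gripper":20,"travel":[0,0,0],"twist":0.05},{"gripper":20,"travel":[0,0,0],"twist":0.05},{"gripper":20,"travel":[0,0,0],"twist":0.05},{"gripper":20,"travel":[0,0,0],"twist":0.05},{"gripper":20,"travel":[0,0,0],"twist":0.05}]'
python3 - <<'E'
from h import *
s=env.state();print(s['torque'],s['force'],s['ee_rot'],s['ee_pos'])
f=env.grab_frame("wrist");g=env.grab_frame("top")
q=env.pinpoint("wrist","clamp_tip")[:2]
print([(a["confidence"],atz(f,a["uv"],50,True)) for a in q])
a=cv2.resize(f["frame"][:,:,::-1],(520,390));b=cv2.resize(g["frame"][150:260,200:320,::-1],None,fx=2.3,fy=3.545/1.0)
b=cv2.resize(g["frame"][150:250,200:270+0,::-1],(273,390));cv2.imwrite("pics/w6.png",np.hstack([a,b]))
E
```

```text
time_s: 21.2
ee_pos: [585.9, 59.9, 319.1]
ee_rot: [-180.0, -0.1, 87.3]
force: [-2.5, 2.7, 3.8]
gripper_width: 29.7
[0.65708719 0.58570338 0.26588224] [-2.48457778  2.66349424  3.75799321] [-1.79978805e+02 -7.41074854e-02  8.72675595e+01] [585.88760021  59.91872215 319.07749119]
[]
```

View pics/w6.png

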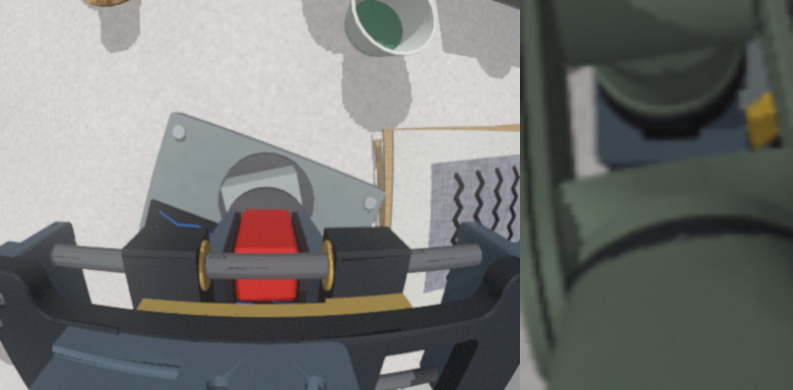

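The view shows the key handle square in the fingers and the socket lagging it by about 10°, which is the square's play. Torque is about 0.27 N·m, so the spindle is turning. The camera in this pose and the top view don't show the arm tip. I'll continue towards the stop.

```bash
T='from workcell import env;s=env.state();print(s["torque"].round(2),s["effort"][5].round(2),s["ee_rot"][2].round(1))'
python3 -m handwheel '[{"gripper":20,"travel":[0,0,0],"twist":0.05},{"gripper":20,"travel":[0,0,0],"twist":0.05},{"gripper":20,"travel":[0,0,0],"twist":0.05},{"gripper":20,"travel":[0,0,0],"twist":0.05},{"gripper":20,"travel":[0,0,0],"twist":0.05}]'; python3 -c "$T"
python3 -m handwheel '[{"gripper":20,"travel":[0,0,0],"twist":0.05},{"gripper":20,"travel":[0,0,0],"twist":0.05},{"gripper":20,"travel":[0,0,0],"twist":0.05},{"gripper":20,"travel":[0,0,0],"twist":0.05}]'; python3 -c "$T"
python3 -m handwheel '[{"gripper":20,"travel":[0,0,0],"twist":0.03},{"gripper":20,"travel":[0,0,0],"twist":0.03}]'; python3 -c "$T"
```

```text
time_s: 21.77
ee_pos: [586.0, 59.9, 319.1]
ee_rot: [-180.0, -0.1, 73.0]
force: [-2.0, 2.9, 4.9]
gripper_width: 29.7
[0.58 0.55 0.25] -0.24 73.0
time_s: 22.1
ee_pos: [586.1, 59.8, 319.1]
ee_rot: [180.0, -0.1, 61.5]
force: [-3.0, 3.4, 3.5]
gripper_width: 29.7
[0.56 0.49 0.28] -0.24 61.5
time_s: 22.27
ee_pos: [586.2, 59.8, 319.1]
ee_rot: [180.0, -0.1, 58.2]
force: [-2.7, 3.3, 4.0]
gripper_width: 29.9
[0.59 0.58 0.28] -0.03 58.2
```

```bash
T='from workcell import env;s=env.state();print(s["torque"].round(2),s["effort"][5].round(2),s["ee_rot"][2].round(1))'
python3 -m handwheel '[{"gripper":20,"travel":[0,0,0],"twist":0.03},{"gripper":20,"travel":[0,0,0],"twist":0.03}]'; python3 -c "$T"
python3 -m handwheel '[{"gripper":20,"travel":[0,0,0],"twist":0.03},{"gripper":20,"travel":[0,0,0],"twist":0.02}]'; python3 -c "$T"
python3 -m handwheel '[{"gripper":20,"travel":[0,0,0],"twist":0.02},{"gripper":20,"travel":[0,0,0],"twist":0.01}]'; python3 -c "$T"
```

```text
time_s: 22.43
ee_pos: [586.2, 59.8, 319.1]
ee_rot: [180.0, -0.1, 54.7]
force: [-2.2, 2.6, 4.5]
gripper_width: 30.0
[0.59 0.52 0.23] -0.04 54.7
time_s: 22.6
ee_pos: [586.2, 59.7, 319.1]
ee_rot: [180.0, -0.1, 51.8]
force: [-2.1, 2.1, 5.4]
gripper_width: 30.0
[0.61 0.59 0.26] 0.09 51.8
time_s: 22.77
ee_pos: [586.2, 59.7, 319.1]
ee_rot: [180.0, -0.1, 50.1]
force: [-2.5, 3.0, 5.2]
gripper_width: 30.0
[0.64 0.54 0.23] 0.21 50.1
```

```bash
T='from workcell import env;s=env.state();print(s["torque"].round(2),s["effort"][5].round(2),s["ee_rot"][2].round(1))'
python3 -m handwheel '[{"gripper":20,"travel":[0,0,0],"twist":0.015},{"gripper":20,"travel":[0,0,0],"twist":0.015}]'|head -1; python3 -c "$T"
python3 -m handwheel '[{"gripper":20,"travel":[0,0,0],"twist":0.015},{"gripper":20,"travel":[0,0,0],"twist":0.015}]'|head -1; python3 -c "$T"
python3 -m handwheel '[{"gripper":20,"travel":[0,0,0],"twist":0.01},{"gripper":20,"travel":[0,0,0],"twist":0.01}]'|head -1; python3 -c "$T"
python3 -m handwheel '[{"gripper":20,"travel":[0,0,0],"twist":0.01},{"gripper":20,"travel":[0,0,0],"twist":0.01}]'; python3 -c "$T"
```

```text
time_s: 22.93
[0.61 0.55 0.24] 0.1 48.4
time_s: 23.1
[0.67 0.55 0.76] 0.6 46.7
time_s: 23.27
[0.77 0.53 1.47] 1.34 45.8
time_s: 23.43
ee_pos: [586.3, 60.0, 319.1]
ee_rot: [179.9, -0.0, 44.7]
force: [-1.2, 3.9, 6.0]
gripper_width: 30.1
[0.89 0.42 1.78] 1.81 44.7
```

The torque rise (0.25 to 1.8 N·m) marks the stop. I'll back off within the play, release and rise.

```bash
python3 -m handwheel '[{"gripper":20,"travel":[0,0,0],"twist":-0.03},{"gripper":20,"travel":[0,0,0],"twist":-0.03},{"gripper":20,"travel":[0,0,0],"twist":-0.02},{"gripper":20,"travel":[0,0,0],"twist":0},{"gripper":20,"travel":[0,0,0],"twist":0}]'
python3 -c "from workcell import env;s=env.state();print(s['torque'].round(2))"
python3 -m handwheel '[{"gripper":40,"travel":[0,0,0],"twist":0},{"gripper":50,"travel":[0,0,0],"twist":0},{"gripper":65,"travel":[0,0,0],"twist":0},{"gripper":80,"travel":[0,0,0],"twist":0},{"gripper":80,"travel":[0,0,0],"twist":0}]'
python3 -m handwheel '[{"gripper":80,"travel":[0,0,-0.01],"twist":0},{"gripper":80,"travel":[0,0,-0.025],"twist":0},{"gripper":80,"travel":[0,0,-0.03],"twist":0},{"gripper":80,"travel":[0,0,-0.035],"twist":0},{"gripper":80,"travel":[0,0,-0.035],"twist":0}]'
python3 -m handwheel '[{"gripper":80,"travel":[-0.035,0,-0.01],"twist":0},{"gripper":80,"travel":[-0.035,0,0],"twist":0},{"gripper":80,"travel":[-0.035,0,0],"twist":0},{"gripper":80,"travel":[0,0,0],"twist":0},{"gripper":80,"travel":[0,0,0],"twist":0}]'
python3 - <<'E'
from h import *
f=env.grab_frame("wrist");g=env.grab_frame("side")
for n,z in dict(clamp_tip=50,socket_mouth=86,key_center=113.5).items():
  for a in env.pinpoint("wrist",n)[:2]:print(n,round(a["confidence"],2),np.round(a["uv"]),atz(f,a["uv"],z,True).round(1))
  for a in env.pinpoint("side",n)[:1]:print(n,"side",round(a["confidence"],2),atz(g,a["uv"],z).round(1))
for n,z in dict(jar_center=45,can_center=62.5,cup_green_center=32.5,cup_violet_center=32.5,roller_center=22).items():
  for a in env.pinpoint("side",n)[:1]:print(n,"side",round(a["confidence"],2),atz(g,a["uv"],z).round(1))
a=cv2.resize(f["frame"][:,:,::-1],(533,400));b=cv2.resize(g["frame"][120:340,140:286,::-1],(265,400));cv2.imwrite("pics/w7.png",np.hstack([a,b]))
E
```

```text
time_s: 23.85
ee_pos: [586.3, 59.6, 319.1]
ee_rot: [180.0, -0.1, 49.0]
force: [-2.3, 2.7, 5.7]
gripper_width: 29.8
[0.61 0.53 0.  ]
time_s: 24.27
ee_pos: [586.3, 59.2, 318.2]
ee_rot: [180.0, 0.0, 48.9]
force: [-0.1, -0.2, 0.5]
gripper_width: 60.5
time_s: 24.68
ee_pos: [585.9, 59.3, 455.4]
ee_rot: [180.0, 0.0, 48.9]
force: [-0.1, -0.2, -0.1]
gripper_width: 73.1
time_s: 25.1
ee_pos: [516.2, -20.6, 464.8]
ee_rot: [179.9, -0.1, 48.8]
force: [0.6, 1.1, -0.2]
gripper_width: 73.2
clamp_tip 0.65 [305. 155.] [571.8 -45.6  50. ]
clamp_tip side 0.61 [575.2 -43.8  50. ]
key_center 0.83 [260.  85.] [583.4  59.8 113.5]
key_center side 0.69 [586.9  67.1 113.5]
jar_center side 0.7 [435.2 328.2  45. ]
can_center side 0.7 [669.9 358.1  62.5]
cup_green_center side 0.79 [713.9 219.9  32.5]
cup_violet_center side 0.68 [540.2 382.7  32.5]
roller_center side 0.66 [431.7 317.   22. ]
```

View pics/w7.png

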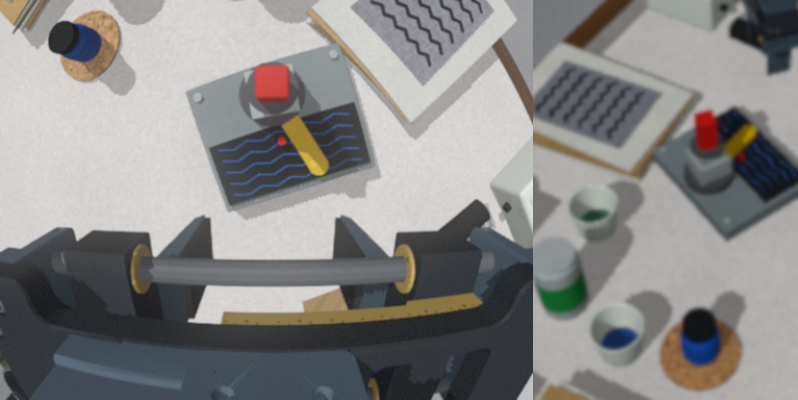

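The views show the arm across the plate, with its tip near (315,160) in the wrist half. The key is upright in the socket, the jar stands on the mat, and the cups and can are in place. The measured arm angle is -96° to -98° with the bed at -22.3°, so the spindle is at 74–75° against a stop of 74.5°. I'll hand in.

```bash
python3 -c "
from workcell import env
s=env.state();print(s['time_s'],s['force']);print(env.job_done())"
```

```text
25.75 [-0.62195619 -0.57863934  0.66045054]
the job is handed in; nothing more can be done
None
```

The relief plate is clamped and the job was handed in at 25.8 s of the 72 s allowed. I gave the final verdict no look beyond my own checks, since the hand-in reports none.

- **Jar:** I stood it upright on the cork mat first. A last look put it at about (435, 328), against a mat centre of about (433, 333).
- **Key:** I lined it up with the socket from the wrist picture, so it dropped straight home on pressing and needed no turning search. It touched the floor at the expected height.
- **Clamp arm:** I turned it clockwise until the torque jumped from 0.25 to 1.8 N·m at the stop. I then eased off within the play and let go.

**Last checks**
- The arm measured 74–75° round, against a stop of 74.5°.
- The key stands in the socket and the robot touches nothing.
- The cups and can are where they started. The green cup read about 13 mm off in x, but the picture shows it standing normally and the robot never went near it.
- The roller detection failed: the network gave a false position on the mat. I did not re-measure the tubes. The robot never went near the roller, and the pictures taken after lifting the key showed both it and the tubes undisturbed.

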